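# Hold the reading lens in focus over a test coupon

### The job

Lift the reading lens off its hook and hold it level over the middle of the square steel test coupon, with the lens rim at the height marked by the white disc of the collar on the focus post beside it. Finish there, still holding the lens steady in the gripper with it touching nothing else; do not move the coupons or the collar, and leave everything else on the bench where it stands.

Things in the scene. Friction and masses are not known exactly. Their poses are not given: they have to be found in the camera images.
- lens: Reading lens, 90 g. Origin: centre of the glass, mid-thickness; z: optical axis (up), +y: along the handle. Steel rim 72 mm wide, 10 mm thick. Straight black handle from y = 56 to 170 mm, 14 mm wide (x), 18 mm high (z), on the lens's mid-plane. A wire eye, 30 mm wide, stands on the handle at y = 70 mm (balance point), top 51 mm above mid-plane. The lens hangs nearly level by it and can swing.
- lens_eye (a point): Middle of the opening of the lens's wire eye (at x = 0, y = 70, z = 28 mm in the lens's frame). The hook's wire passes through the eye along the lens's x.
- lens_grip (a point): A good place to grip: on the handle's axis, 135 mm from the lens centre along its +y and 65 mm from the eye (x = 0, y = 135, z = 0 mm in the lens's frame). The flat sides of the handle face the lens's +x and -x.
- stand: Fixed hook stand, left or right on the bench. Origin: on the bench under the post (12 mm thick, 235 mm high; base 100 x 90 mm). A 6 mm wire hook runs level along the stand's -x, 205 mm up, its end turned up. The lens hangs 55 mm from the post, handle along the stand's +y. To free it raise it 18 to 28 mm (at 30 mm the handle meets the wire), then draw it 35 mm or more along the stand's -x.
- hook_tip (a point): Upturned end of the hook: 78 mm from the post along the stand's -x, 219 mm above the bench (the wire adds 3 mm).
- plate: Fixed black inspection plate, 170 (x) x 190 (y) x 10 mm. Origin: centre of its underside, on the bench. It carries three coupons in a row along its y, near x = -30 mm, and at x = 65, y = 0 mm a focus post 10 mm thick, 160 mm high.
- focus_mark (a point): The focus mark: centre of the white disc (36 mm diameter, 6 mm thick, at mid-thickness) of the collar on the focus post. Its height differs from start to start, 85 to 130 mm above the bench. The collar is held by about 4 N of friction and can be knocked along the post.
- coupon_square: The coupon to look at: square steel plate 32 x 32 x 6 mm, lying loose on the plate. Origin: centre of its underside.
- coupon_round: Round steel coupon, 34 mm diameter, 6 mm thick, loose on the plate; leave alone.
- coupon_strip: Narrow steel strip coupon, 46 x 13 x 6 mm, loose on the plate; leave alone.
- vial: Small amber vial, 30 mm diameter, 45 mm high, standing on the bench near the hook stand; leave alone. Origin: centre of its underside.
- stopper: Rubber stopper, 34 mm diameter, 28 mm high, on the bench near the plate; leave alone.
- reagent: Amber reagent bottle, 84 mm diameter, 150 mm high, far left of the bench; leave alone.
- beaker: Glass beaker, 70 mm diameter, 85 mm high, far middle of the bench; leave alone.
- flask: Conical glass flask, 74 mm diameter, 105 mm high, far right of the bench; leave alone.
- washbottle: White wash bottle, 66 mm diameter, 175 mm high, at the right side; leave alone.
- spatula: Thin steel lab spatula, 150 x 14 x 5 mm, lying on the bench in front of the robot between stand and plate; leave alone.
There are look-alikes about, which are no part of the job. Leave any blue look-alike of the lens alone.

How it is judged:
By the outcome, as a careful person would: the job done as asked, in the order asked, and still so for the second after the job is handed in, while the arm keeps its last pose, push and grip.
It also fails if it takes over 40 s, if anything falls off the work surface, if the arm or the gripper's body presses on something with over 40 N, if the wrist force passes 120 N, or if a joint passes its speed limit or range.

### The arm

A 7-joint arm with a two-finger parallel gripper is mounted at the origin on the work surface. World frame = base frame: x ahead of the robot, y to its left, z up, the work surface at z = 0. Lengths are in m, angles in degrees, forces in N, time in s.
With the tool pointing down it reaches from about 0.425 to 0.925 m from the base axis. Payload 6.8 kg.
Tool frame: the origin (TCP) lies at the very end of the fingers, on their centre line; the grasp point (between the pads) lies 19 mm behind it; z points along the fingers, y is the line along which they close (so a half turn about z gives the same grasp; the last joint's range is limited). The gripper opens to 85 mm and grips with 20 to 120 N. Pads are 22 mm wide; open, the fingers measure 114 mm over their backs; the gripper's body (76 mm by 85 mm) begins 54 mm behind the grasp point. The pads swing forward as they close: fully open they stand 13 mm farther back than shut.
Start: joints at [66.515, 27.33, 1.283, 89.118, -0.659, 63.558, -4.761], TCP at [0.201, -0.645, 0.231] pointing down, gripper open.
Joint ranges: [-169.35, 169.35], [-19.33, 120.38], [-80.79, 83.38], [13.8, 139.57], [-78.32, 258.32], [9.67, 109.79], [-169.56, 169.56]. Speed limits (degrees/s): [136.94, 136.94, 180, 180, 180, 180, 180].

### API

Orientations are given as [roll, pitch, yaw] about the fixed x, y, z axes, in that order (R = Rz(yaw) Ry(pitch) Rx(roll)).
In Python, from plant import r gives the robot as it stands.
- The arm moves only by the tool carry_out, never from a script. Its arguments are lists of equal length, an entry for each row: "linear": the shift along the world's x, y, z in m, a list of three; "turn": the turn about the world's z in degrees. A call has 1 to 8 rows; each row is the pose to reach, as a shift and turn from the pose commanded when the call began; what a row does not reach only later rows make up. A row lasts 1/12 s, in which the tool goes at most 41.7 mm and 7.16 degrees, less where a joint would pass 70% of its speed; a pose out of reach is approached as far as the arm can. A call with a gripper value outside its range is refused whole. "fingers" is the opening, from 0 (shut) to 1 (fully open), set as the call begins (left out, the last holds). The fingers move at their own pace and stop on an object; "grip_force" is the grip in N (left out, the last holds). Time passes only in rows, so rows that repeat a pose let the fingers close. It gives the time, the measured TCP pose, the force, the opening and the grip force at its end, in the units of the state.
- r.observe(): the state, without advancing time (a new reading comes with each control period).
- r.read_camera(name): name is "scene" or "top"; returns a dict with "pixels" (400x640x3 uint8, red, green, blue), "depth" (400x640 float32, m along the optical axis (not along the pixel's ray), 0 where there is no reading), "camera_matrix" (3x3 intrinsics, pixels), "position" and "attitude" of the camera in the world. Camera axes: x right, y up, looking along -z (the intrinsics and any distortion apply to the point x, -y, -z); pixel columns grow to the right and rows downward; lengths in m; the calibration is good to about 2 mm. A picture is of the moment at which its call begins.
- r.finish_job(): hands the job in; it is judged then, once.
Trained networks look in the newest picture that a camera, given by its name, has taken for a name from the list of things; names that differ only in an ending like _2 or _b are one class to them, and where a whole thing is asked for, a point or a joint stands for the part that bears it (a point fixed in the world has none). Each returns a list of dicts, best first, with "conf" (0 to 1); they miss things now and then, are a little off and sometimes report something else, mostly with a low value. They report only what shows in the picture. A call takes as long as a camera call. They do not tell look-alikes from the thing itself.
- r.search_frame(target, camera): "rect" ([centre column, centre row, width, height] in pixels, round what is visible of it).
- r.trace(target, camera): "mask" (400x640 bool, what is visible of it) and "rect" ([centre column, centre row, width, height] in pixels, round what is visible of it).
The state is a dict: "clock": time; "joints": joint angles; "dq": joint speeds; "joint_torque": joint torques, N m; "tool_pos": TCP position; "eef_rot": TCP orientation; "contact_force": force on the tool from outside, world axes, zero at the start; "moment": the same for the moment, N m; "grip_width": finger opening in m; "grip_force": force on a finger pad.
Only numpy, scipy, OpenCV 4.12 (cv2) and the standard library are available. Lean on these libraries where they do the work, as an engineer would, in place of code of your own. Each camera call takes 0.05 s, during which the arm holds its last target. There are 200 camera calls.

## Working session

There is one attempt and no reset: what is moved stays moved. The work goes in short steps, Python scripts to look and compute and a tool call to move; the robot and the scene stay as the last step left them, time stands still between calls to the robot, and variables do not carry over. Pictures are saved under pics/ and viewed, at most 10 in all, crops included, and the job is handed in when it is done.

Besides the shell and the picture viewer there is one more tool, called after ">>>" as name([rows], argument=value, ...), one row to a line, values as JSON. carry_out: Moves the arm, as the interface text tells. Its arguments: {"type":"object","properties":{"linear":{"type":"array","items":{"type":"array","items":{"type":"number"}}},"turn":{"type":"array","items":{"type":"number"}},"fingers":{"type":"number"},"grip_force":{"type":"number"}},"required":["linear","turn"]}

```bash
mkdir -p pics
cat > h.py <<'E'
import numpy as np, cv2
from scipy.spatial.transform import Rotation as R
from plant import r
def rot(c):
    a=np.array(c['attitude'],float)
    if a.shape==(3,3): return a
    if a.size==4: return R.from_quat(a).as_matrix()
    return R.from_euler('xyz',a,degrees=True).as_matrix()
def cloud(c):
    K=np.array(c['camera_matrix']);d=c['depth'];v,u=np.mgrid[:400,:640]
    p=np.stack([(u-K[0,2])/K[0,0]*d,-(v-K[1,2])/K[1,1]*d,-d],-1)
    return p@rot(c).T+np.array(c['position'])
E
python3 - <<'E'
from h import *
for n in('scene','top'):
    c=r.read_camera(n);print(n,{k:c[k] for k in c if k not in('pixels','depth')})
    cv2.imwrite(f'pics/{n}0.png',c['pixels'][:,:,::-1])
    P=cloud(c)
    for t in('lens','lens_grip','stand','hook_tip','plate','focus_mark','coupon_square','coupon_round','coupon_strip','vial'):
        for o in r.trace(t,n)[:3]:
            m=o['mask']&(c['depth']>0);q=P[m]
            print(t,round(o['conf'],2),np.round(o['rect']),m.sum(),np.round(np.median(q,0),3) if len(q) else '',np.round(np.percentile(q,[2,98],axis=0),3).tolist() if len(q) else '')
print(r.observe())
E
```

```text
scene {'camera_matrix': array([[457.19843368,   0.        , 329.40398543],
       [  0.        , 457.19843368, 196.74608997],
       [  0.        ,   0.        ,   1.        ]]), 'position': array([1.04920241, 0.72928625, 0.79376775]), 'attitude': array([ 56.15474758,  -1.13587078, 151.42461502])}
lens 0.92 [491. 284.  42.  65.] 887 [0.339 0.259 0.013] [[0.282, 0.134, 0.006], [0.384, 0.304, 0.021]]
lens 0.75 [329. 187.  32.  45.] 480 [ 0.563 -0.145  0.168] [[0.518, -0.246, 0.156], [0.578, -0.045, 0.205]]
lens 0.55 [341. 180.  62.  16.] 383 [ 0.365 -0.349  0.013] [[0.311, -0.387, 0.005], [0.486, -0.299, 0.021]]
lens_grip 0.74 [331. 185.  34.  48.] 472 [ 0.563 -0.142  0.168] [[0.452, -0.333, 0.004], [0.578, -0.045, 0.207]]
lens_grip 0.7 [492. 287.  38.  65.] 1040 [0.335 0.255 0.012] [[0.278, 0.13, -0.0], [0.384, 0.304, 0.036]]
lens_grip 0.58 [341. 178.  61.  13.] 435 [ 0.367 -0.349  0.013] [[0.31, -0.388, 0.002], [0.486, -0.297, 0.026]]
stand 0.72 [312. 207.  57.  93.] 1340 [ 0.618 -0.146  0.014] [[0.539, -0.205, 0.001], [0.674, -0.105, 0.225]]
hook_tip 0.85 [312. 207.  52.  92.] 1206 
[... 3214 characters left out ...]
{'clock': 1.1, 'joints': array([66.5126906 , 27.33035185,  1.28407449, 89.11855044, -0.65771628,
       63.55656394, -4.75905908]), 'dq': array([ 0.07942247, -0.01332855,  0.07845653,  0.10300053,  0.0768765 ,
       -0.01172526,  0.13172588]), 'joint_torque': array([-3.78661398e-04, -5.96337283e+01,  1.60585787e+00, -2.81552142e+01,
        1.23865285e-02,  1.63879424e-03,  1.23014420e-06]), 'tool_pos': array([ 0.20065642, -0.6445067 ,  0.2312999 ]), 'eef_rot': array([1.79998046e+02, 4.35495598e-04, 1.72945904e+01]), 'contact_force': array([ 0.52498365, -0.06635801,  0.31263185]), 'moment': array([ 0.03038817, -0.01854327, -0.02355181]), 'grip_force': 0.0, 'grip_width': 0.08536399741407621}
```

Run:
```python
import cv2
a=cv2.imread('pics/top0.png')[150:310,190:430];b=cv2.imread('pics/scene0.png')[140:360,230:530]
cv2.imwrite('pics/t1.png',cv2.resize(a,(780,520),interpolation=2));cv2.imwrite('pics/s1.png',cv2.resize(b,(795,583),interpolation=2))
```

```text
(no output)
```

View pics/t1.png

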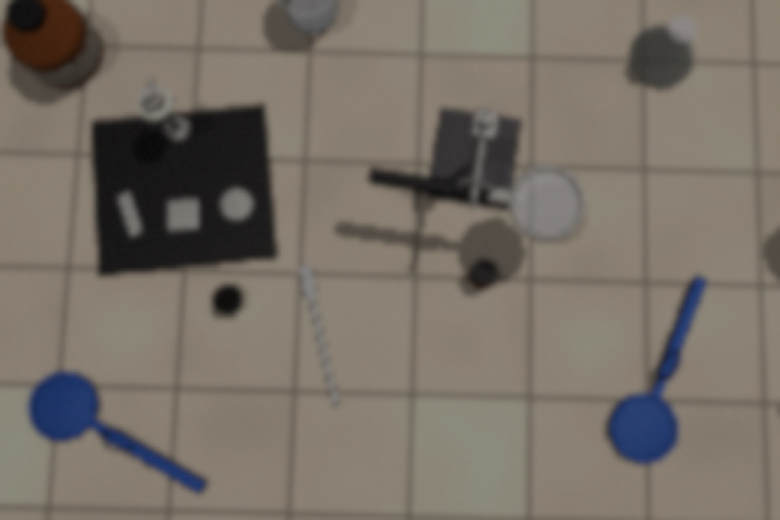

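View pics/s1.png

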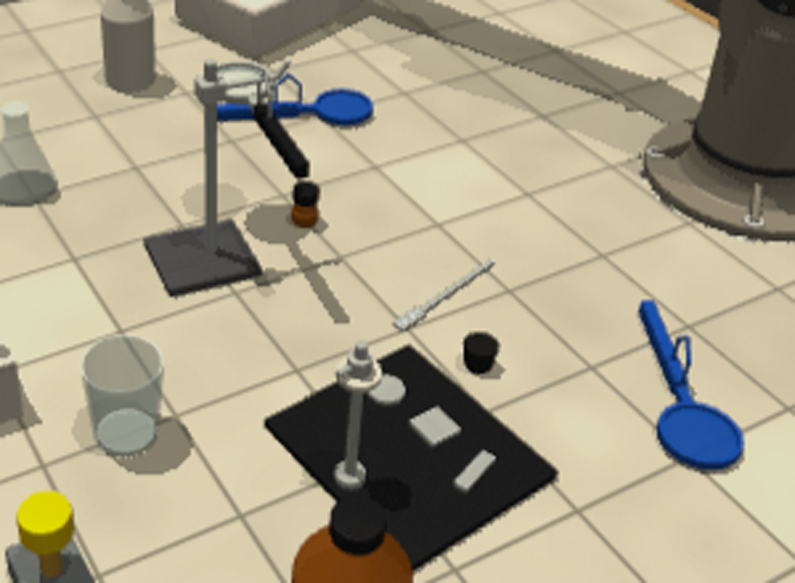

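Run:
```python
from h import *
for n in('scene','top'):
    c=r.read_camera(n);P=cloud(c);g=c['pixels'].astype(float).mean(-1);ok=c['depth']>0
    def box(lo,hi): return ok&((P>lo)&(P<hi)).all(-1)
    m=box([.5,-.13,.14],[.62,.0,.19]);q=P[m&(g<70)]
    cen=q.mean(0);d=np.linalg.svd(q-cen)[2][0];d*=np.sign(d[1])
    s=(q-cen)@d
    print(n,'handle',len(q),cen.round(4),d.round(3),(cen+d*s.min()).round(4),(cen+d*s.max()).round(4))
    for a in np.arange(s.min(),s.max(),.02):
        k=(s>=a)&(s<a+.02)
        if k.sum()>3: print('  ',k.sum(),q[k].mean(0).round(4),np.percentile(q[k],[5,95],axis=0).round(4).tolist())
    m=box([.48,-.29,.14],[.62,-.165,.20]);q=P[m];print('rim',len(q),np.percentile(q,[1,50,99],axis=0).round(4).tolist())
    A=np.c_[q[:,:2]-[.55,-.21],np.ones(len(q))];print('plane',np.linalg.lstsq(A,q[:,2],rcond=None)[0].round(4))
    m=box([.60,.11,.05],[.70,.22,.18]);q=P[m];h,e=np.histogram(q[:,2],np.arange(.05,.182,.004))
    for i in range(len(h)):
        if h[i]: 
            k=(q[:,2]>=e[i])&(q[:,2]<e[i+1]);print('  z',e[i].round(3),h[i],q[k].min(0).round(3),q[k].max(0).round(3), g[m][k].mean().round())
    m=box([.48,.05,.012],[.60,.27,.03])&(g>90)
    k,l,st,ce=cv2.connectedComponentsWithStats(m.astype('uint8'))
    for i in range(1,k):
        if st[i,4]>15:
            q=P[l==i];rr=cv2.minAreaRect((q[:,:2]*1000).astype('float32'));print('coupon',st[i,4],q.mean(0).round(4),np.round(rr[0],1),np.round(rr[1],1),round(rr[2],1))
    m=box([.5,-.2,.195],[.7,-.1,.25]);q=P[m&(g>90)];print('hook',len(q));
    print(q[np.argsort(q[:,0])][::max(1,len(q)//14)].round(3).tolist())
```

```text
scene handle 168 [ 0.5709 -0.0831  0.1689] [ 0.124  0.991 -0.047] [ 0.5651 -0.1296  0.1711] [ 0.576  -0.0422  0.167 ]
   37 [ 0.5658 -0.1206  0.1707] [[0.5605, -0.128, 0.1618], [0.5711, -0.1122, 0.1798]]
   36 [ 0.5693 -0.0992  0.1692] [[0.563, -0.1087, 0.16], [0.5731, -0.0909, 0.174]]
   32 [ 0.5718 -0.0792  0.1692] [[0.5659, -0.0887, 0.161], [0.5755, -0.0707, 0.1747]]
   36 [ 0.5747 -0.0595  0.1694] [[0.5692, -0.0688, 0.1591], [0.5782, -0.0508, 0.174]]
   27 [ 0.5741 -0.0463  0.1653] [[0.5697, -0.0494, 0.1578], [0.5789, -0.0442, 0.1728]]
rim 207 [[0.5177, -0.2473, 0.1605], [0.5488, -0.215, 0.1662], [0.5763, -0.1663, 0.1706]]
plane [-0.0269 -0.0011  0.1662]
  z 0.05 6 [0.644 0.171 0.05 ] [0.652 0.174 0.053] 74.0
  z 0.054 8 [0.642 0.167 0.055] [0.652 0.173 0.058] 71.0
  z 0.058 3 [0.645 0.173 0.058] [0.648 0.174 0.06 ] 73.0
  z 0.062 8 [0.644 0.169 0.063] [0.651 0.175 0.066] 69.0
  z 0.066 6 [0.648 0.167 0.066] [0.651 0.176 0.07 ] 70.0
  z 0.07 7 [0.645 0.171 0.071] [0.651 0.175 0.074] 73.0
  z 0.074 4 [0.645 0.171 0.075] [0.651 0.174 0.076] 73.0
  z 0.078 6 [0.646 0.172 0.079] [0.6
[... 3227 characters left out ...]
.156] [0.649 0.169 0.157] 95.0
  z 0.158 2 [0.648 0.168 0.159] [0.651 0.171 0.16 ] 110.0
  z 0.162 4 [0.643 0.17  0.163] [0.65  0.174 0.166] 111.0
coupon 59 [0.5673 0.1015 0.0163] [568.5 101.7] [29.3 24.6] 3.9
coupon 38 [0.5527 0.2145 0.0168] [553.8 214.9] [40.8 10.9] 21.6
coupon 69 [0.5542 0.158  0.0169] [554.6 158. ] [25.5 29.1] 2.9
hook 59
[[0.538, -0.143, 0.224], [0.58, -0.146, 0.207], [0.595, -0.149, 0.206], [0.606, -0.157, 0.214], [0.608, -0.142, 0.216], [0.611, -0.157, 0.222], [0.612, -0.154, 0.216], [0.613, -0.156, 0.235], [0.615, -0.16, 0.216], [0.616, -0.153, 0.235], [0.618, -0.155, 0.239], [0.62, -0.142, 0.217], [0.622, -0.15, 0.235], [0.625, -0.163, 0.21], [0.628, -0.157, 0.214]]
```

>>> carry_out([
  [0.01,0.015,0.02],
  [0.03,0.045,0.04],
  [0.05,0.075,0.06],
  [0.07,0.105,0.07],
  [0.09,0.14,0.07],
  [0.11,0.17,0.07],
  [0.13,0.2,0.07],
  [0.15,0.23,0.07],
], turn=[3,7,12,17,22,27,31,35], fingers=0.5)

```text
clock: 1.87
tool_pos: [0.3513, -0.4129, 0.3017]
eef_rot: [180.0, 0.0, 52.5]
contact_force: [1.1, -0.7, 0.7]
grip_width: 0.0422
grip_force: 0.0
```

Run:
```python
from h import *
c=r.read_camera('scene');P=cloud(c)
for t in('reagent','beaker','washbottle','flask'):
    for o in r.trace(t,'scene')[:2]:
        q=P[o['mask']&(c['depth']>0)];print(t,round(o['conf'],2),np.percentile(q,[5,50,95],axis=0).round(3).tolist())
```

```text
reagent 0.71 [[0.709, 0.286, 0.024], [0.746, 0.32, 0.098], [0.771, 0.341, 0.15]]
beaker 0.73 [[0.524, -0.242, 0.16], [0.563, -0.149, 0.168], [0.577, -0.048, 0.203]]
beaker 0.67 [[0.76, -0.0, 0.012], [0.789, 0.044, 0.058], [0.818, 0.063, 0.086]]
washbottle 0.9 [[0.525, -0.521, 0.013], [0.553, -0.501, 0.083], [0.576, -0.49, 0.148]]
washbottle 0.47 [[0.535, 0.207, 0.014], [0.553, 0.216, 0.017], [0.571, 0.223, 0.019]]
flask 0.95 [[0.722, -0.367, 0.004], [0.75, -0.343, 0.041], [0.775, -0.325, 0.106]]
```

>>> carry_out([
  [0.02,0.03,0],
  [0.04,0.06,0],
  [0.06,0.095,0],
  [0.085,0.13,0],
  [0.11,0.165,0],
  [0.13,0.2,0],
  [0.15,0.23,0],
  [0.17,0.26,0],
], turn=[4,8,12,16,20,24,28,30.5])

```text
clock: 2.78
tool_pos: [0.5213, -0.1545, 0.3014]
eef_rot: [180.0, 0.0, 82.8]
contact_force: [0.6, -0.9, -0.3]
grip_width: 0.0423
grip_force: 0.0
```

>>> carry_out([
  [0.02,0.03,0],
  [0.035,0.055,0],
  [0.045,0.07,0],
  [0.0505,0.0765,0],
  [0.0505,0.0765,-0.02],
  [0.0505,0.0765,-0.04],
  [0.0505,0.0765,-0.055],
  [0.0505,0.0765,-0.06],
], turn=[0,0,0,0,0,0,0,0])

```text
clock: 3.45
tool_pos: [0.5695, -0.0808, 0.2385]
eef_rot: [-179.7, 0.1, 82.6]
contact_force: [-0.9, -0.5, -0.1]
grip_width: 0.0431
grip_force: 0.0
```

Run:
```python
from h import *
print(r.observe()['tool_pos'],r.observe()['eef_rot'])
c=r.read_camera('scene');P=cloud(c);g=c['pixels'].astype(float).mean(-1)
cv2.imwrite('pics/s2.png',cv2.resize(c['pixels'][100:270,220:440,::-1],(770,595),interpolation=2))
q=P[((P>[.5,-.13,.14])&(P<[.62,.0,.19])).all(-1)&(g<70)]
for a in np.arange(-.13,-.03,.02):
    k=(q[:,1]>=a)&(q[:,1]<a+.02)
    if k.sum()>3: print(k.sum(),q[k].mean(0).round(4),np.percentile(q[k],[5,95],axis=0).round(4).tolist())
```

```text
[ 0.56945973 -0.08078778  0.23852134] [-1.79747665e+02  6.85006870e-02  8.25765897e+01]
36 [ 0.5658 -0.1214  0.1707] [[0.5597, -0.1292, 0.1608], [0.5705, -0.1108, 0.1797]]
32 [ 0.5689 -0.1007  0.1694] [[0.562, -0.1083, 0.1601], [0.573, -0.0928, 0.1737]]
35 [ 0.5721 -0.0806  0.1698] [[0.5654, -0.0892, 0.1611], [0.5763, -0.0707, 0.1738]]
37 [ 0.575  -0.0595  0.169 ] [[0.5686, -0.0684, 0.1609], [0.5785, -0.0509, 0.1741]]
28 [ 0.5741 -0.0462  0.1663] [[0.5693, -0.0489, 0.1579], [0.5793, -0.0431, 0.1733]]
```

View pics/s2.png

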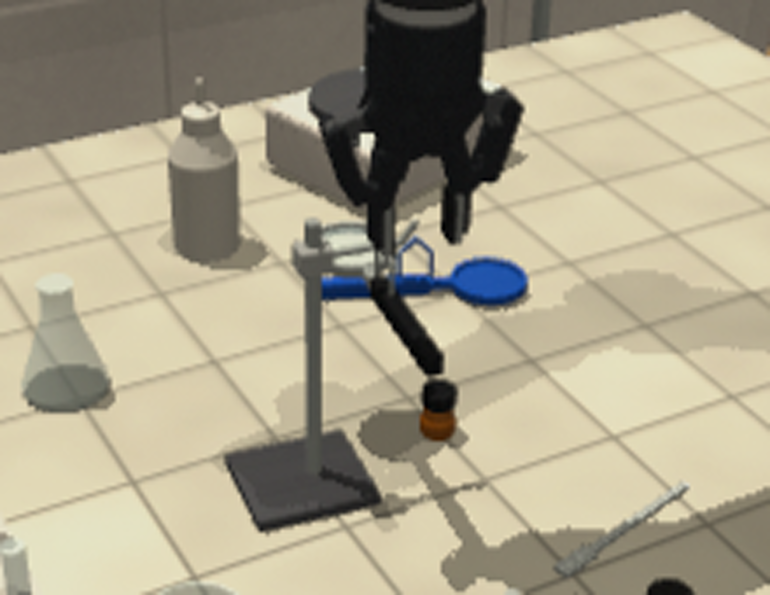

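>>> carry_out([
  [0,0,-0.02],
  [0,0,-0.04],
  [0,0,-0.06],
  [0,0,-0.08],
  [0,0,-0.09],
  [0,0,-0.1],
  [0,0,-0.1],
  [0,0,-0.1],
], turn=[0,0,0,0,0,0,0,0])

```text
clock: 4.17
tool_pos: [0.5715, -0.0784, 0.1418]
eef_rot: [180.0, 0.0, 82.8]
contact_force: [-0.0, 0.4, 0.3]
grip_width: 0.0429
grip_force: 0.0
```

Run:
```python
from h import *
print(r.observe()['tool_pos'],r.observe()['eef_rot'])
for n,s in(('scene',np.s_[130:230,270:390]),('top',np.s_[160:240,290:390])):
    c=r.read_camera(n);cv2.imwrite(f'pics/{n}3.png',cv2.resize(c['pixels'][s][:,:,::-1],(600,500),interpolation=2))
a=np.hstack([cv2.resize(cv2.imread(f'pics/{n}3.png'),(400,333)) for n in('scene','top')]);cv2.imwrite('pics/c3.png',a)
```

```text
[ 0.57154126 -0.0784081   0.14184062] [1.79972036e+02 4.24281525e-03 8.27570290e+01]
```

View pics/c3.png

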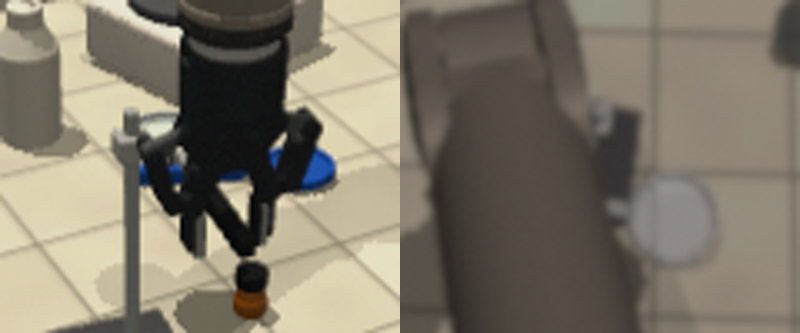

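The handle lies between the two fingers (scene, about (232,225) in the composite), with nothing touched. Closing.

>>> carry_out([
  [0,0,0],
  [0,0,0],
  [0,0,0],
  [0,0,0],
  [0,0,0],
  [0,0,0],
  [0,0,0],
  [0,0,0],
], turn=[0,0,0,0,0,0,0,0], fingers=0, grip_force=70)

```text
clock: 4.93
tool_pos: [0.5714, -0.0782, 0.1416]
eef_rot: [180.0, 0.0, 82.8]
contact_force: [1.3, -0.5, 4.0]
grip_width: 0.0133
grip_force: 70.1
```

>>> carry_out([
  [0,0,0.003],
  [0,0,0.007],
  [0,0,0.011],
  [0,0,0.015],
  [0,0,0.019],
  [0,0,0.023],
  [0,0,0.023],
  [0,0,0.023],
], turn=[0,0,0,0,0,0,0,0])

```text
clock: 5.6
tool_pos: [0.5713, -0.078, 0.1646]
eef_rot: [180.0, 0.0, 82.8]
contact_force: [0.8, 0.0, -0.6]
grip_width: 0.0129
grip_force: 69.5
```

```bash
cat > lens.py <<'E'
from h import *
import sys
def look(lo,hi):
    o=r.observe();print(o['clock'],o['tool_pos'].round(4),o['eef_rot'].round(2),o['contact_force'].round(2),o['grip_width'])
    for n in('scene','top'):
        c=r.read_camera(n);P=cloud(c)
        for t in r.trace('lens',n)[:4]:
            q=P[t['mask']&(c['depth']>0)];
            if len(q)==0: continue
            q=q[((q>lo)&(q<hi)).all(-1)]
            if len(q)<60: continue
            ctr=q[:,:2].mean(0);A=np.c_[q[:,:2]-ctr,np.ones(len(q))];w=np.ones(len(q),bool)
            for _ in range(4):
                s=np.linalg.lstsq(A[w],q[w,2],rcond=None)[0];w=abs(A@s-q[:,2])<.006
            print(n,round(t['conf'],2),len(q),'ctr',np.median(q,0).round(4),'ext',np.percentile(q,[1,99],axis=0).round(4).tolist(),'plane',s.round(4),'rms',(A@s-q[:,2])[w].std().round(4))
E
python3 - <<'E'
from lens import *
look([.45,-.28,.15],[.65,-.165,.25])
c=r.read_camera('scene');cv2.imwrite('pics/s4.png',cv2.resize(c['pixels'][130:230,270:390,::-1],(720,600),interpolation=2))
E
```

```text
5.6 [ 0.5713 -0.078   0.1646] [179.97   0.    82.78] [ 0.78  0.05 -0.57] 0.012942444586475126
scene 0.81 88 ctr [ 0.5551 -0.2347  0.1887] ext [[0.5337, -0.2483, 0.1851], [0.5766, -0.2119, 0.1929]] plane [-0.0184  0.0147  0.1888] rms 0.0017
top 0.96 456 ctr [ 0.5555 -0.2123  0.1879] ext [[0.5214, -0.2465, 0.182], [0.5879, -0.1685, 0.194]] plane [ 0.0232 -0.0016  0.1881] rms 0.0024
```

View pics/s4.png

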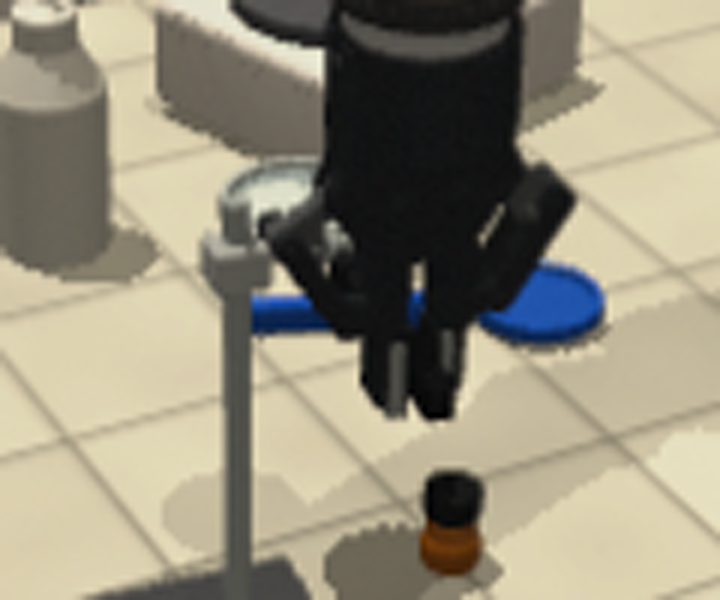

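>>> carry_out([
  [-0.008,0.001,0],
  [-0.016,0.002,0],
  [-0.024,0.003,0],
  [-0.032,0.004,0],
  [-0.04,0.005,0],
  [-0.048,0.006,0],
  [-0.055,0.0065,0],
  [-0.055,0.0065,0],
], turn=[0,0,0,0,0,0,0,0])

```text
clock: 6.52
tool_pos: [0.5144, -0.0715, 0.1643]
eef_rot: [-179.9, 0.0, 82.8]
contact_force: [0.0, -0.1, -1.3]
grip_width: 0.0126
grip_force: 69.5
```

Run:
```python
from lens import *
look([.40,-.28,.15],[.65,-.165,.25])
c=r.read_camera('scene');cv2.imwrite('pics/s5.png',cv2.resize(c['pixels'][130:230,270:390,::-1],(720,600),interpolation=2))
```

```text
6.5167 [ 0.5144 -0.0715  0.1643] [-1.7994e+02  4.0000e-02  8.2790e+01] [ 0.01 -0.08 -1.27] 0.012556017044012003
scene 0.7 144 ctr [ 0.5016 -0.2184  0.1884] ext [[0.471, -0.2398, 0.1835], [0.5302, -0.1796, 0.1918]] plane [ 0.0214 -0.001   0.1885] rms 0.0015
top 0.95 457 ctr [ 0.5001 -0.2053  0.1884] ext [[0.4664, -0.2402, 0.1831], [0.5329, -0.1693, 0.194]] plane [0.007  0.0087 0.1884] rms 0.0024
```

View pics/s5.png

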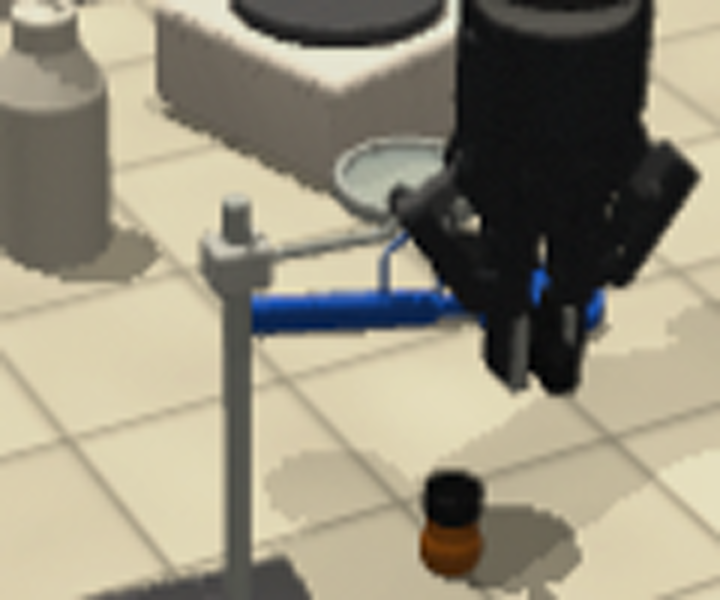

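>>> carry_out([
  [0,0.015,0],
  [0,0.04,0],
  [0,0.07,0],
  [0,0.1,0],
  [0.005,0.13,0],
  [0.015,0.16,0],
  [0.025,0.19,0],
  [0.035,0.22,0],
], turn=[0,0,0,0,0,0,0,0])

```text
clock: 7.43
tool_pos: [0.5518, 0.1501, 0.1643]
eef_rot: [180.0, -0.0, 82.8]
contact_force: [0.8, -1.4, -0.4]
grip_width: 0.0129
grip_force: 69.5
```

>>> carry_out([
  [0.005,0.03,0],
  [0.01,0.06,0],
  [0.015,0.09,0],
  [0.018,0.115,0],
  [0.0185,0.13,0],
  [0.0185,0.14,-0.005],
  [0.0185,0.1435,-0.015],
  [0.0185,0.1435,-0.025],
], turn=[0,0,0,0,0,0,0,0])

```text
clock: 8.1
tool_pos: [0.5695, 0.2917, 0.1382]
eef_rot: [180.0, 0.0, 82.8]
contact_force: [0.1, 0.1, -1.5]
grip_width: 0.0132
grip_force: 69.5
```

>>> carry_out([
  [0,0,-0.007],
  [0,0,-0.014],
  [0,0,-0.02],
  [0,0,-0.025],
  [0,0,-0.028],
  [0,0,-0.028],
  [0,0,-0.028],
  [0,0,-0.028],
], turn=[0,0,0,0,0,0,0,0])

```text
clock: 8.77
tool_pos: [0.5699, 0.2922, 0.1117]
eef_rot: [180.0, -0.0, 82.8]
contact_force: [0.3, 0.6, -1.0]
grip_width: 0.013
grip_force: 69.5
```

Run:
```python
from lens import *
look([.5,.1,.10],[.61,.205,.16])
for n in('scene','top'):
    c=r.read_camera(n);P=cloud(c)
    cv2.imwrite(f'pics/{n}6.png',cv2.resize(c['pixels'][[np.s_[230:370,300:460],np.s_[150:250,190:310]][n=='top']][:,:,::-1],(400,340),interpolation=2))
    q=P[((P>[.625,.15,.115])&(P<[.67,.195,.145])).all(-1)];rr=np.hypot(q[:,0]-.647,q[:,1]-.1715);k=(rr>.011)&(rr<.018)
    print(n,'disc',k.sum(),np.percentile(q[k,2],[5,25,50,75,95]).round(4))
    q=P[((P>[.48,.09,.11])&(P<[.61,.225,.16])).all(-1)];print('rimz',len(q),np.percentile(q[:,2],[5,25,50,75,95]).round(4))
cv2.imwrite('pics/c6.png',np.hstack([cv2.imread(f'pics/{n}6.png') for n in('scene','top')]))
```

```text
8.7667 [0.5699 0.2922 0.1117] [ 1.7997e+02 -3.0000e-02  8.2790e+01] [ 0.33  0.58 -1.03] 0.013045824452395207
scene 0.64 642 ctr [0.5552 0.1604 0.1351] ext [[0.52, 0.1249, 0.1292], [0.5867, 0.2015, 0.1394]] plane [0.0082 0.0015 0.1352] rms 0.0019
top 0.62 426 ctr [0.554  0.1571 0.1354] ext [[0.5196, 0.1224, 0.1298], [0.5874, 0.2008, 0.141]] plane [0.016  0.004  0.1356] rms 0.0024
scene disc 94 [0.1277 0.131  0.1323 0.133  0.1407]
rimz 734 [0.1314 0.1339 0.1352 0.1367 0.1401]
top disc 46 [0.1296 0.1317 0.1332 0.1346 0.1369]
rimz 456 [0.131  0.1335 0.1354 0.1373 0.1403]
```

View pics/c6.png

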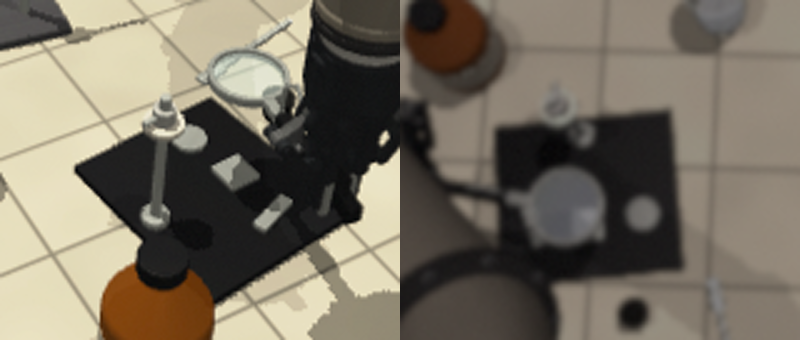

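Run:
```python
from lens import *
for n in('scene','top'):
    c=r.read_camera(n);P=cloud(c);q=P[((P>[.48,.09,.11])&(P<[.61,.225,.16])).all(-1)]
    x0=np.array([(np.percentile(q[:,0],1)+np.percentile(q[:,0],99))/2,np.percentile(q[:,1],1)+.036]);rr=np.hypot(*(q[:,:2]-x0).T)
    print(n,x0.round(4))
    for a,b in((0,.01),(.01,.02),(.02,.028),(.028,.032),(.032,.037)):
        k=(rr>=a)&(rr<b);print(' ',a,k.sum(),np.percentile(q[k,2],[10,50,90]).round(4))
    k=rr<.029;A=np.c_[q[k,:2]-x0,np.ones(k.sum())];print('tilt',np.linalg.lstsq(A,q[k,2],rcond=None)[0].round(4))
```

```text
scene [0.5525 0.1592]
  0 50 [0.1342 0.1355 0.1372]
  0.01 134 [0.1331 0.1348 0.1366]
  0.02 151 [0.133  0.1342 0.1358]
  0.028 107 [0.1321 0.1348 0.1381]
  0.032 194 [0.1314 0.1347 0.1381]
tilt [ 0.0143 -0.0034  0.1347]
top [0.5525 0.158 ]
  0 33 [0.1317 0.1354 0.1387]
  0.01 93 [0.1318 0.135  0.1381]
  0.02 120 [0.1314 0.1339 0.137 ]
  0.028 81 [0.1324 0.1351 0.1388]
  0.032 85 [0.1337 0.137  0.1399]
tilt [ 0.0185 -0.0095  0.1346]
```

>>> carry_out([
  [0,0,-0.001],
  [0.001,-0.0005,-0.002],
  [0.001,-0.0005,-0.002],
  [0.001,-0.0005,-0.002],
  [0.001,-0.0005,-0.002],
  [0.001,-0.0005,-0.002],
  [0.001,-0.0005,-0.002],
  [0.001,-0.0005,-0.002],
], turn=[0,0,0,0,0,0,0,0])

```text
clock: 9.83
tool_pos: [0.5706, 0.2915, 0.1093]
eef_rot: [180.0, -0.0, 82.8]
contact_force: [0.5, -0.3, -0.8]
grip_width: 0.0132
grip_force: 69.5
```

Run:
```python
from lens import *
look([.5,.1,.10],[.61,.205,.16])
print(r.finish_job())
```

```text
9.8333 [0.5706 0.2915 0.1093] [180.    -0.    82.79] [ 0.53 -0.29 -0.77] 0.013162324012892824
scene 0.83 680 ctr [0.5562 0.1587 0.1329] ext [[0.5195, 0.1217, 0.1264], [0.5874, 0.2014, 0.1373]] plane [ 0.0045 -0.0024  0.1329] rms 0.0019
top 0.72 428 ctr [0.5546 0.1565 0.1331] ext [[0.5197, 0.1212, 0.1277], [0.5876, 0.2003, 0.1391]] plane [ 2.070e-02 -1.000e-04  1.331e-01] rms 0.0026
the job is handed in; nothing more can be done
None
```

The lens is off its hook and the job is handed in: the gripper holds it within about 1° of level, centred over the square coupon to within about 2 mm, with its rim within about 1 mm of the focus mark's height (about 0.130 m), judging by the camera measurements.

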